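# Dispense one spacer and nudge it up to the waiting one

## Robot

A 6-joint arm with a two-finger parallel gripper is mounted at the origin on the work surface. World frame = base frame: x ahead of the robot, y to its left, z up, the work surface at z = 0. Lengths are in m, angles in rad, forces in N, time in s.
With the tool pointing down it reaches from about 0.375 to 0.9 m from the base axis. Payload 3.1 kg.
Tool frame: the origin (TCP) lies where the fingers leave the gripper's body, on its centre line; the fingertips stand 70 mm ahead of it and the grasp point (between the pads) lies 51 mm ahead of it (env.tcp_to_tips is the distance from the TCP to the fingertips, in m); x points along the fingers, y is the direction in which the jaws open and shut, and the axes are right-handed (so a half turn about x gives the same grasp; the last joint's range is limited). The gripper opens to 87 mm and grips with 3 to 60 N. Pads are 19 mm wide; open, the fingers measure 117 mm over their backs; the gripper's body (75 mm by 190 mm) begins 51 mm behind the grasp point.
Start: joints at [1.018, 0.527, 1.433, -0, 1.181, -0.178], TCP at [0.229, 0.582, 0.292] pointing down, gripper open.
Joint ranges: [-3.08, 3.08], [-0.75, 2.2], [0.22, 2.44], [-1.43, 4.57], [0, 2.65], [-2.85, 2.85]. Speed limits (rad/s): [2.79, 2.79, 3.14, 3.14, 3.14, 3.14].

## Interface

Orientations are given as a unit quaternion [x, y, z, w].
In Python, from plant import monitor, imaging, env gives the robot as it stands. The module is installed in compiled form; this text tells all that it offers.
- The arm moves only by the shell command python3 -m inch 'ROWS' [FORCE]. ROWS is JSON, a list of rows, each a list of 7 numbers: the closure in counts, from 0 (fully open) to 255 (shut), then the shift along the tool's x, y, z in cm, then the turn, a rotation vector about the tool's x, y, z in rad. In form: [[hand, dx, dy, dz, ax, ay, az], ...]. A call has 1 to 12 rows; each row is the pose to reach, as a shift and turn from the pose commanded when the call began, along the tool's axes at that moment; what a row does not reach only later rows make up. A row lasts 1/12 s, in which the tool goes at most 41.7 mm and 7.16 degrees, less where a joint would pass 70% of its speed; a pose out of reach is approached as far as the arm can. A call with a gripper value outside its range is refused whole. The fingers move at their own pace and stop on an object; FORCE is the grip in N (left out, the last holds). Time passes only in rows, so rows that repeat a pose let the fingers close. It gives the time, the measured TCP pose, the force and the opening at its end, in the units of the state.
- monitor.sense(): the state, without advancing time (a new reading comes with each control period).
- imaging.grab_frame(name): name is "side" or "top"; returns a dict with "frame" (420x560x3 uint8, red, green, blue), "intrinsics" (3x3 intrinsics, pixels), "R" (3x3) and "t" (3): a world point X has camera coordinates R X + t. Camera axes: x right, y down, z forward; pixel columns grow to the right and rows downward; lengths in m; the calibration is good to about 2 mm. A picture is of the moment at which its call begins. There is no depth.
- env.close_job(): hands the job in, once; it reports no verdict.
The state is a dict: "time_s": time; "qpos": joint angles; "joint_velocities": joint speeds; "joint_efforts": joint torques, N m; "ee_pos": TCP position; "orientation": TCP orientation; "contact_force": force on the tool from outside, world axes, zero at the start; "ft_torque": the same for the moment, N m; "gripper_width": finger opening in m.
Only numpy, scipy, OpenCV 4.12 (cv2) and the standard library are available. Lean on these libraries where they do the work, as an engineer would, in place of code of your own. Each camera call takes 0.05 s, during which the arm holds its last target. There are 200 camera calls.

## Task

Press the feeder's plunger all the way down once, so that a single spacer comes out into the trough, and let the plunger come fully up again. Then, with the fingers only pushing, slide that spacer along the trough until it rests against the round spacer already waiting at one end. Do not grip or lift anything, and leave the square nut and the things on the bench where they are.

Things in the scene. Friction and masses are not known exactly. Their poses are not given: they have to be found in the camera images.
- feeder: Spacer feeder fixed to the bench. Origin: on the bench under the axis of its magazine, a clear upright square tube, 44 mm outside, top 68 mm above the bench. z up, +x from the magazine to the trough. The plunger's axis is at x = -85 mm, in a grey block 46 x 48 mm, top 52 mm above the bench. The trough runs along y at x = +48 mm.
- trough (a point): Middle of the trough's floor, 6 mm above the bench, axes as the feeder's. The trough is 40 mm wide between rails whose tops are 12 mm above the bench (a 37 mm gap at the middle of the magazine-side rail lets spacers out), and ends 128 mm to either side (+y and -y) in stops 22 mm high above the bench.
- plunger (a joint): Plunger travel: 0 = up, 0.030 m = fully down on a stop. Moves straight down; its spring takes 3.5 N at first, 8.5 N at the bottom, plus a little friction, and raises it again when released. It drives a slide bar that moves 1.7 times as far and pushes the lowest spacer out to about the middle of the trough. Each press beyond about half way pushes a spacer out.
- plunger_top (a point): Centre of the top of the plunger's round black head, 36 mm across, 12 mm thick; its top is 102 mm above the bench when up, 72 mm when down.
- spacer1: Lowest spacer in the magazine, the one that comes out: plain aluminium disc, 32 mm across, 18 mm thick, about 45 g, small dark dot in its top. Origin: centre of its underside, z up. At the start at the foot of the magazine; once pressed out it lies flat in the trough near y = 0 of the feeder, its top 24 mm above the bench.
- spacer2: Second spacer in the magazine, same shape and origin. Drops to the foot of the magazine when the plunger has come up; it must stay in the magazine.
- spacer3: Third and top spacer in the magazine, same shape and origin; must stay in the magazine.
- waiting: The spacer already waiting in the trough near one end (either end), same shape as the others, up to 5 mm short of the end stop. Origin: centre of its underside. It may be pushed on to the stop.
- nut: Square steel nut lying near the other end of the trough, 30 x 30 x 16 mm with a dark hole. Origin: centre of its underside. Leave it there.
- glue: Bystander: white glue bottle standing on the bench beyond one end of the trough, 54 mm across, 130 mm tall. Origin: centre of its underside.
- wrench: Bystander: wrench lying flat on the bench beyond the other end, 170 mm long. Origin: under its middle.
- tape: Bystander: tape measure standing on the bench, 65 x 35 x 60 mm. Origin: centre of its underside.

How it is judged:
By the outcome, as a careful person would: the job done as asked, in the order asked, and still so for the second after the job is handed in, with the robot touching nothing.
It also fails if it takes over 51 s, if anything falls off the work surface, if the arm or the gripper's body presses on something with over 40 N, if the wrist force passes 120 N, or if a joint passes its speed limit or range.

## Working session

There is one attempt and no reset: what is moved stays moved. The work goes in short steps, Python scripts to look and compute and a shell command to move; the robot and the scene stay as the last step left them, time stands still between calls to the robot, and variables do not carry over. Pictures are saved under pics/ and viewed, about 8 in all and at most 12, crops included, and the job is handed in when it is done.

```bash
mkdir -p pics; cat > h.py <<'E'
from plant import monitor, imaging, env
import numpy as np, cv2
from scipy.spatial.transform import Rotation as Ro
def grab(n,f=None):
    d=imaging.grab_frame(n)
    if f: cv2.imwrite('pics/'+f,d['frame'][:,:,::-1])
    return d
def ray(d,u,v,z):
    R,t=np.array(d['R']),np.array(d['t']); c=-R.T@t
    w=R.T@np.linalg.solve(np.array(d['intrinsics']),[u,v,1.]); return c+w*(z-c[2])/w[2]
def proj(d,X):
    p=np.array(d['intrinsics'])@(np.array(d['R'])@np.array(X)+np.array(d['t'])); return p[:2]/p[2]
E
python3 - <<'E'
from h import *
for n in('top','side'):
    d=grab(n,n+'0.png'); print(n,-np.array(d['R']).T@d['t'],d['R'],d['intrinsics'][0])
print(monitor.sense(), env.tcp_to_tips)
E
```

```text
top [0.38367928 0.04242937 1.16248002] [[ 0.02757687 -0.99945106  0.01836006]
 [-0.98127163 -0.03056905 -0.1901881 ]
 [ 0.19064495 -0.01277142 -0.98157597]] [439.32601167   0.         284.18998386]
side [0.07206285 0.47730067 0.50744945] [[-0.66870176 -0.74351263  0.00518804]
 [-0.39761022  0.35168993 -0.84747879]
 [ 0.62828661 -0.56877338 -0.5308039 ]] [408.1475708    0.         288.90793135]
{'time_s': 0.1, 'qpos': array([ 1.01751174e+00,  5.28407398e-01,  1.43375259e+00,  8.62158874e-06,
        1.18140396e+00, -1.78477933e-01]), 'joint_velocities': array([ 0.00065413, -0.00089284, -0.00364476, -0.00092802, -0.00207261,
       -0.00080508]), 'joint_efforts': array([ 9.22555387e-05, -4.40990174e+01, -1.77151126e+01,  6.35213591e-02,
        5.34217141e-02, -6.35743345e-05]), 'ee_pos': array([0.22849087, 0.58118283, 0.29135521]), 'orientation': array([ 0.13109113,  0.69497771, -0.13239077,  0.69447374]), 'contact_force': array([ 0.40334832, -0.89023043, -0.49475896]), 'ft_torque': array([ 0.00383437, -0.01052934,  0.04360271]), 'gripper_width': 0.0868419816573037} 0.0697
```

View pics/top0.png

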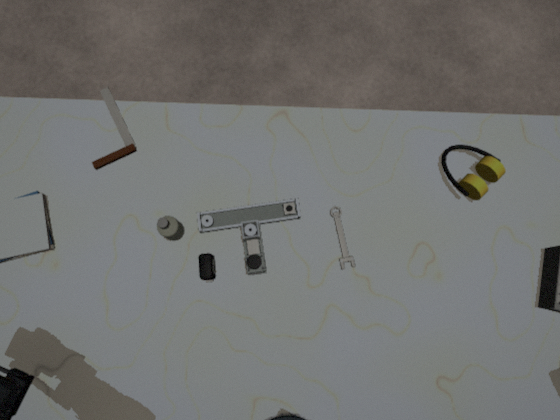

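View pics/side0.png

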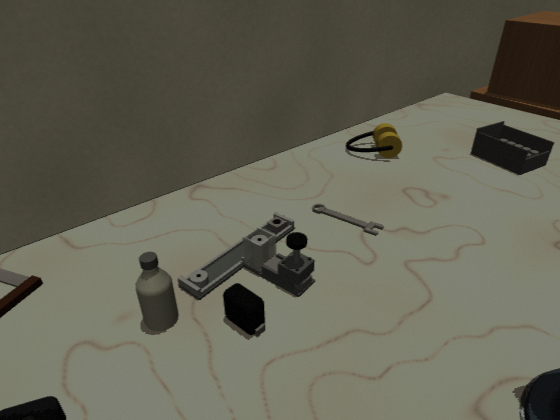

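The top view shows the waiting spacer at about (207,221), the nut at (290,209), the magazine at (251,230) and the plunger head at (254,262). The glue bottle is at the waiting spacer's end, with the tape measure at (207,266). The side view agrees. I'll enlarge the top view to get precise pixels.

```bash
python3 - <<'E'
from h import *
a=cv2.imread('pics/top0.png')[185:290,150:360]; b=cv2.imread('pics/side0.png')[200:340,130:330]
cv2.imwrite('pics/c.png',cv2.convertScaleAbs(cv2.resize(a,None,fx=3.8,fy=3.8,interpolation=2),alpha=1.6))
d=grab('top')
for n,u,v,z in[('waiting',207,221,.024),('nut',289.5,209,.022),('head',254,262,.102),('mag',251,230,.06)]: print(n,ray(d,u,v,z).round(4))
g=cv2.cvtColor(d['frame'],cv2.COLOR_RGB2GRAY)
roi=(g[250:276,243:268]<45).astype('uint8'); n,l,s,c=cv2.connectedComponentsWithStats(roi); print(s,c+[243,250])
E
```

```text
waiting [0.5824 0.2297 0.024 ]
nut [0.6218 0.014  0.022 ]
head [0.4722 0.0981 0.102 ]
mag [0.5564 0.1112 0.06  ]
[[  0   0  25  26 486]
 [  4   5  14  14 164]] [[255.51028807 262.83333333]
 [253.48780488 261.51219512]]
```

View pics/c.png

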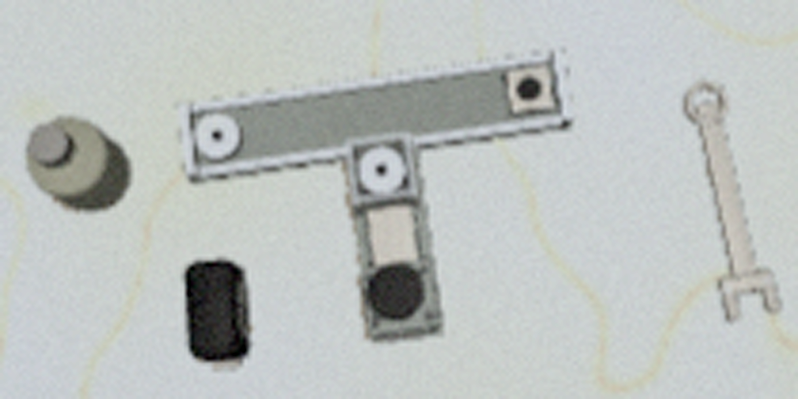

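Crop positions convert to these full-image pixels: waiting dot (207.1,220.5), nut hole (289.2,208.7), magazine top dot (250.3,229.7), head (253.7,261.5). Next I'll work out the feeder frame.

```bash
cat > f.py <<'E'
from h import *
d=grab('top')
P=lambda x,y,z: ray(d,150+x/3.8,185+y/3.8,z)
hd=ray(d,253.6,261.5,.101);mg=P(381,170,.060)
tl,tr,bl,br=P(190,103,.012),P(557,55,.012),P(190,178,.012),P(567,124,.012)
E
python3 - <<'E'
from f import *
print('head',hd,'mag',mg,'dist',np.linalg.norm((mg-hd)[:2]))
a=mg-hd; print('yaw head-mag',np.arctan2(a[1],a[0]))
for p,q in((tl,tr),(bl,br)):
    e=p-q; print('yaw rail',np.arctan2(-e[0],e[1]),np.linalg.norm(e))
yaw=np.mean([np.arctan2(-(p-q)[0],(p-q)[1]) for p,q in((tl,tr),(bl,br))])
print('trough mid',np.mean([tl,tr,bl,br],0))
for y in (yaw,np.arctan2(a[1],a[0])):
    X=np.array([np.cos(y),np.sin(y)]);Y=np.array([-X[1],X[0]])
    o=(hd[:2]+85e-3*X+mg[:2])/2
    for n,p in(('w',P(217,135,.024)),('nut',P(529,90,.022)),('tm',np.mean([tl,tr,bl,br],0))): r=p[:2]-o; print(n,p,r@X,r@Y)
s=monitor.sense(); R=Ro.from_quat(s['orientation']); print(R.as_matrix())
E
```

```text
head [0.47348004 0.09913815 0.101     ] mag [0.55705447 0.11306065 0.06      ] dist 0.08472615992750168
yaw head-mag 0.16507210250574453
yaw rail 0.16490113011924581 0.2598797228066945
yaw rail 0.1754168540246807 0.2651512626344135
trough mid [0.60369728 0.12064301 0.012     ]
w [0.58371286 0.22949672 0.024     ] 0.04585308133552517 0.11002468362613846
nut [0.6226474  0.01474712 0.022     ] 0.047859833151190856 -0.10821660232189989
tm [0.60369728 0.12064301 0.012     ] 0.04711570342498591 -0.0006410802083031172
w [0.58371286 0.22949672 0.024     ] 0.04529225720474714 0.11047270053460859
nut [0.6226474  0.01474712 0.022     ] 0.04840914758920765 -0.10775555368430408
tm [0.60369728 0.12064301 0.012     ] 0.04711780504971363 -0.00018520869318646734
[[-7.25593327e-04  3.66048398e-01  9.30595532e-01]
 [-1.17516363e-03  9.30594822e-01 -3.66049035e-01]
 [-9.99999046e-01 -1.35920476e-03 -2.45066628e-04]]
```

```bash
python3 -m inch '[[255,1,-6,6.7,-0.1,0,0],[255,2,-12,13.4,-0.2,0,0],[255,3,-15,17,-0.3,0,0],[255,4,-18,20,-0.4,0,0],[255,4,-21,23.6,-0.5,0,0],[255,4,-24,27,-0.542,0,0],[255,4,-27,30.3,-0.542,0,0],[255,4,-30,33.7,-0.542,0,0],[255,4,-33,37,-0.542,0,0],[255,4,-35.9,40.5,-0.542,0,0],[255,4,-35.9,40.5,-0.542,0,0],[255,4,-35.9,40.5,-0.542,0,0]]' 20
python3 -m inch '[[255,0,0,0,0,0,0],[255,0,0,0,0,0,0]]'
cat > w.py <<'E'
# usage: w.py feederx feedery ztip -> tool shift in cm and tool-frame turn
import sys
from h import *
O=np.array([.5574,.1131]);yaw=.167;X=np.array([np.cos(yaw),np.sin(yaw)]);Y=np.array([-X[1],X[0]])
s=monitor.sense();R=Ro.from_quat(s['orientation']);p=s['ee_pos'];r=p[:2]-O
print('now feeder',(r@X*1e3).round(1),(r@Y*1e3).round(1),'tip z',(R.apply([env.tcp_to_tips,0,0])[2]+p[2]).round(4),'F',s['contact_force'].round(1),'w',s['gripper_width'].round(4),'t',s['time_s'])
Rt=Ro.from_matrix(np.array([[0,Y[0],X[0]],[0,Y[1],X[1]],[-1,0,0]]).astype(float))
if len(sys.argv)>1:
    a=[float(v)/1e3 for v in sys.argv[1:]];T=np.r_[O+a[0]*X+a[1]*Y,a[2]+env.tcp_to_tips]
    print('shift cm',(R.inv().apply(T-p)*100).round(2),'turn',(R.inv()*Rt).as_rotvec().round(3))
E
python3 w.py -85 0 125
```

```text
time_s: 1.2
ee_pos: [0.4549, 0.1358, 0.2533]
orientation: [-0.059, 0.705, 0.059, 0.705]
contact_force: [0.6, 0.4, 0.3]
gripper_width: 0.015
time_s: 1.37
ee_pos: [0.4556, 0.1357, 0.2532]
orientation: [-0.057, 0.705, 0.057, 0.705]
contact_force: [-0.9, 0.9, -1.1]
gripper_width: 0.0035Traceback (most recent call last):
  File "w.py", line 6, in <module>
    print('now feeder',(r@X*1e3).round(1),(r@Y*1e3).round(1),'tip z',(R.apply([env.tcp_to_tips,0,0])[2]+p[2]).round(4),'F',s['contact_force'].round(1),'w',s['gripper_width'].round(4),'t',s['time_s'])
                                                                                                                                                           ^^^^^^^^^^^^^^^^^^^^^^^^
AttributeError: 'float' object has no attribute 'round'
```

```bash
sed -i "s/s\['gripper_width'\].round(4)/round(s['gripper_width'],4)/" w.py; python3 w.py -85 0 125
```

```text
now feeder -96.6 39.3 tip z 0.1835 F [-0.9  0.9 -1.1] w 0.0035 t 1.3667
shift cm [ 5.85 -3.92  1.18] turn [-0.005  0.    -0.   ]
```

```bash
python3 -m inch '[[255,1,-2,0.6,0,0,0],[255,1,-3.9,1.2,0,0,0],[255,3,-3.9,1.2,0,0,0],[255,5,-3.9,1.2,0,0,0],[255,5.85,-3.9,1.2,0,0,0],[255,5.85,-3.9,1.2,0,0,0],[255,5.85,-3.9,1.2,0,0,0]]'
python3 w.py -85 0 105; python3 - <<'E'
from h import *
a=grab('side')['frame'][190:330,150:350,::-1]; b=grab('top')['frame'][185:290,150:360,::-1]
r=lambda x,w,h: cv2.convertScaleAbs(cv2.resize(x,(w,h),interpolation=2),alpha=1.6)
cv2.imwrite('pics/d.png',np.vstack([r(a,440,308),r(b,440,220)]))
E
```

```text
time_s: 1.95
ee_pos: [0.4719, 0.1024, 0.1946]
orientation: [-0.06, 0.705, 0.06, 0.704]
contact_force: [-0.4, 0.7, -0.2]
gripper_width: 0.0003
now feeder -86.0 3.7 tip z 0.1249 F [-0.4  0.7 -0.2] w 0.0003 t 1.95
shift cm [ 1.99 -0.37  0.11] turn [ 0.002 -0.002 -0.   ]
```

View pics/d.png

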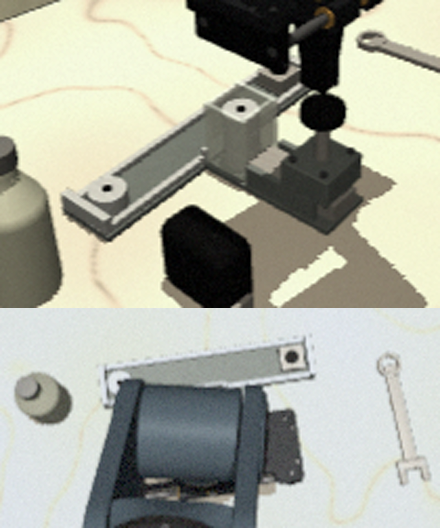

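The closed fingers are centred just above the head, so I can start pressing.

```bash
python3 -m inch '[[255,1,-0.3,0.1,0,0,0],[255,2,-0.3,0.1,0,0,0],[255,2.5,-0.3,0.1,0,0,0],[255,3,-0.3,0.1,0,0,0],[255,3.5,-0.3,0.1,0,0,0],[255,4,-0.3,0.1,0,0,0],[255,4.4,-0.3,0.1,0,0,0],[255,4.8,-0.3,0.1,0,0,0],[255,5.1,-0.3,0.1,0,0,0],[255,5.3,-0.3,0.1,0,0,0],[255,5.3,-0.3,0.1,0,0,0]]'; python3 w.py -85 0 72
```

```text
time_s: 2.97
ee_pos: [0.4747, 0.0985, 0.1423]
orientation: [-0.059, 0.704, 0.059, 0.705]
contact_force: [-0.7, -0.9, 7.5]
gripper_width: 0.0004
now feeder -84.0 -0.7 tip z 0.0726 F [-0.7 -0.9  7.5] w 0.0004 t 2.9667
shift cm [ 0.06  0.07 -0.1 ] turn [0.    0.001 0.   ]
```

```bash
python3 -m inch '[[255,0.1,0,0,0,0,0],[255,0.15,0,0,0,0,0],[255,0.2,0,0,0,0,0],[255,0.2,0,0,0,0,0],[255,0.2,0,0,0,0,0]]'; python3 w.py -85 0 72
```

```text
time_s: 3.38
ee_pos: [0.4746, 0.0985, 0.1419]
orientation: [-0.059, 0.704, 0.059, 0.705]
contact_force: [-2.7, -0.4, 18.7]
gripper_width: 0.0007
now feeder -84.1 -0.7 tip z 0.0722 F [-2.7 -0.4 18.7] w 0.0007 t 3.3833
shift cm [ 0.02  0.07 -0.09] turn [0.    0.002 0.001]
```

The force rose to 18.7 N with the tip at 72 mm, so the plunger is on its stop. I'll raise straight up, then step aside to look.

```bash
python3 -m inch '[[255,-0.6,0,0,0,0,0],[255,-1.2,0,0,0,0,0],[255,-1.8,0,0,0,0,0],[255,-2.4,0,0,0,0,0],[255,-3,0,0,0,0,0],[255,-4,0,0,0,0,0],[255,-5.5,0,0,0,0,0],[255,-7,-2,0,0,0,0],[255,-8,-5,0,0,0,0],[255,-8,-9,0,0,0,0],[255,-8,-12.5,0,0,0,0],[255,-8,-16,0,0,0,0]]'; python3 w.py 48 -45 135; python3 - <<'E'
from h import *
a=grab('side')['frame'][190:330,150:350,::-1]; b=grab('top')['frame'][185:290,150:360,::-1]
r=lambda x,w,h: cv2.convertScaleAbs(cv2.resize(x,(w,h),interpolation=2),alpha=1.6)
cv2.imwrite('pics/e.png',np.vstack([r(a,400,280),r(b,630,315)[:,:].copy()[:, :400]])) if 0 else cv2.imwrite('pics/e.png',np.vstack([np.pad(r(a,380,266),((0,0),(0,250),(0,0))),r(b,630,315)]))
E
```

```text
time_s: 4.38
ee_pos: [0.5006, -0.0606, 0.22]
orientation: [-0.059, 0.705, 0.059, 0.705]
contact_force: [1.6, 0.6, 0.0]
gripper_width: 0.0006
now feeder -84.9 -161.9 tip z 0.1503 F [1.6 0.6 0. ] w 0.0006 t 4.3833
shift cm [ 1.52 11.68 13.3 ] turn [ 0.001 -0.    -0.   ]
```

View pics/e.png

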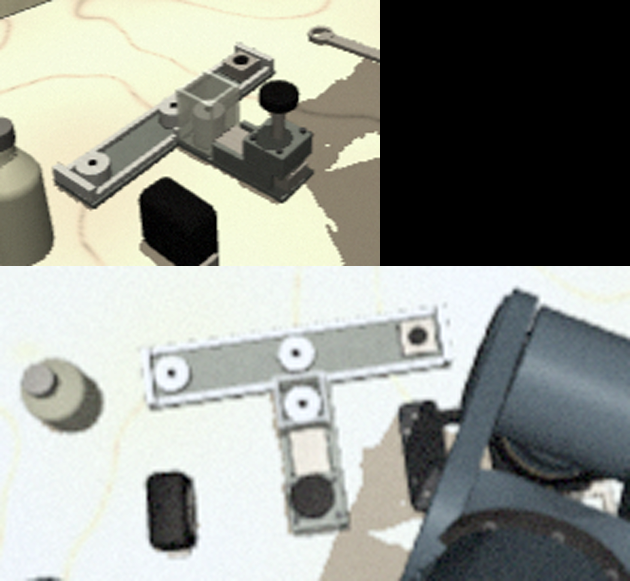

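One spacer is out at about the middle of the trough, full-image (248.7,214). The plunger is up again, two spacers remain in the magazine, and the waiting spacer (207.2,220.8) and nut haven't moved. Next I'll move above the nut side of the spacer.

```bash
python3 - <<'E'
from h import *
from w import O,X,Y
d=grab('top')
for n,u,v,z in[('s1',248.7,213.9,.024),('w',207.2,220.8,.024),('nut',289.2,208.4,.022),('glue',169,230,0),('plunger',150+312/3,185+229/3,.102)]:
    r=ray(d,u,v,z)[:2]-O; print(n,(r@X*1e3).round(1),(r@Y*1e3).round(1))
E
python3 -m inch '[[255,0,2,3,0,0,0],[255,0,4,6,0,0,0],[255,0,6,8.5,0,0,0],[255,0,8,11,0,0,0],[255,0,10,13.3,0,0,0],[255,0,11.5,13.3,0,0,0],[255,0,11.5,13.3,0,0,0],[255,0,11.5,13.3,0,0,0],[255,0,11.5,13.3,0,0,0]]'; python3 w.py 47.5 -46 40
```

```text
now feeder -83.5 -165.6 tip z 0.1503 F [-0.   0.1  0. ] w 0.0006 t 4.4833
s1 48.1 0.2
w 44.5 110.2
nut 48.8 -107.9
glue 38.3 216.6
plunger -84.9 -0.9
time_s: 5.28
ee_pos: [0.6113, 0.0763, 0.2193]
orientation: [-0.059, 0.706, 0.059, 0.704]
contact_force: [-0.3, -0.4, -0.2]
gripper_width: 0.0001
now feeder 47.0 -45.2 tip z 0.1496 F [-0.3 -0.4 -0.2] w 0.0001 t 5.2833
shift cm [10.96 -0.08  0.08] turn [ 0.001 -0.003 -0.   ]
```

```bash
python3 -m inch '[[255,2.5,0,0.1,0,0,0],[255,5,0,0.1,0,0,0],[255,7.5,0,0.1,0,0,0],[255,9.5,0,0.1,0,0,0],[255,11,0,0.1,0,0,0],[255,11.8,0,0.1,0,0,0],[255,11.8,0,0.1,0,0,0],[255,11.8,0,0.1,0,0,0]]'; python3 w.py 47.5 -46 13.5; python3 - <<'E'
from h import *
a=grab('side')['frame'][190:300,170:330,::-1]; b=grab('top')['frame'][185:270,190:330,::-1]
r=lambda x,w,h: cv2.convertScaleAbs(cv2.resize(x,(w,h),interpolation=2),alpha=1.6)
cv2.imwrite('pics/g.png',np.vstack([r(a,480,330),r(b,480,270)[:,:]])[:600])
E
```

```text
time_s: 5.95
ee_pos: [0.6136, 0.0757, 0.1019]
orientation: [-0.059, 0.705, 0.059, 0.704]
contact_force: [0.2, -0.6, 0.2]
gripper_width: 0.0004
now feeder 49.2 -46.2 tip z 0.0322 F [ 0.2 -0.6  0.2] w 0.0004 t 5.95
shift cm [ 1.87  0.02 -0.16] turn [-0.001 -0.001 -0.   ]
```

View pics/g.png

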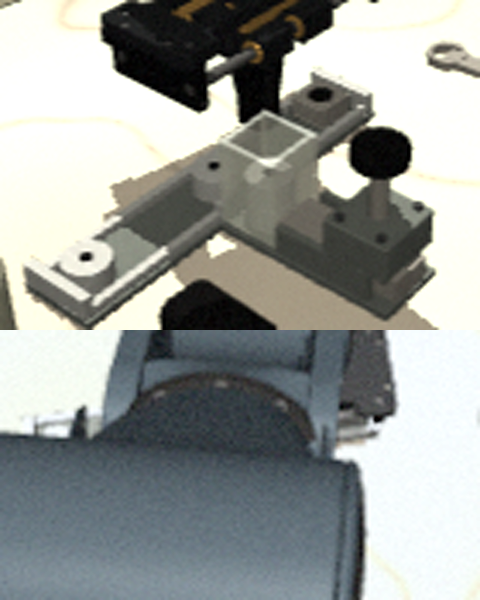

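The fingers are in line with the trough between the spacer and the nut, clear of both. I'll lower them and start pushing along +y.

```bash
python3 -m inch '[[255,0.8,0,-0.1,0,0,0],[255,1.4,0,-0.1,0,0,0],[255,1.8,0,-0.1,0,0,0],[255,1.8,0,-0.1,0,0,0],[255,1.8,0.4,-0.1,0,0,0],[255,1.8,0.8,-0.1,0,0,0],[255,1.8,1.2,-0.1,0,0,0],[255,1.8,1.5,-0.1,0,0,0],[255,1.8,1.9,-0.1,0,0,0],[255,1.8,2.3,-0.1,0,0,0],[255,1.8,2.7,-0.1,0,0,0],[255,1.8,3.1,-0.1,0,0,0]]'; python3 w.py 47.5 35 13.5
python3 -m inch '[[255,0,0.4,0,0,0,0],[255,0,0.8,0,0,0,0],[255,0,1.2,0,0,0,0],[255,0,1.6,0,0,0,0],[255,0,2,0,0,0,0],[255,0,2.4,0,0,0,0],[255,0,2.8,0,0,0,0],[255,0,3.2,0,0,0,0],[255,0,3.5,0,0,0,0],[255,0,3.8,0,0,0,0],[255,0,4,0,0,0,0],[255,0,4,0,0,0,0]]'; python3 w.py 47.5 47 13.5
```

```text
time_s: 7.05
ee_pos: [0.6076, 0.1073, 0.0838]
orientation: [-0.059, 0.705, 0.059, 0.705]
contact_force: [0.2, -0.9, -0.2]
gripper_width: 0.0005
now feeder 48.5 -14.0 tip z 0.0141 F [ 0.2 -0.9 -0.2] w 0.0005 t 7.05
shift cm [ 0.06  4.9  -0.1 ] turn [0. 0. 0.]
time_s: 8.05
ee_pos: [0.6008, 0.1468, 0.0837]
orientation: [-0.059, 0.705, 0.059, 0.705]
contact_force: [0.7, -0.7, 1.1]
gripper_width: 0.0005
now feeder 48.4 26.0 tip z 0.014 F [ 0.7 -0.7  1.1] w 0.0005 t 8.05
shift cm [ 0.05  2.1  -0.09] turn [ 0.001 -0.    -0.   ]
```

Now slow steps up to the predicted contact, at a tool y of about 47–49 mm.

```bash
python3 -m inch '[[255,0,0.3,0,0,0,0],[255,0,0.6,0,0,0,0],[255,0,0.9,0,0,0,0],[255,0,1.1,0,0,0,0],[255,0,1.3,0,0,0,0],[255,0,1.5,0,0,0,0],[255,0,1.6,0,0,0,0],[255,0,1.7,0,0,0,0],[255,0,1.8,0,0,0,0],[255,0,1.9,0,0,0,0],[255,0,1.9,0,0,0,0]]'; python3 w.py; python3 - <<'E'
from h import *
a=grab('side','s5.png')['frame'][200:310,170:330,::-1]
cv2.imwrite('pics/i.png',cv2.convertScaleAbs(cv2.resize(a,(640,440),interpolation=2),alpha=1.8))
E
```

```text
time_s: 8.97
ee_pos: [0.5977, 0.1652, 0.0837]
orientation: [-0.059, 0.705, 0.059, 0.705]
contact_force: [-0.3, -0.5, -0.7]
gripper_width: -0.0001
now feeder 48.4 44.7 tip z 0.014 F [-0.3 -0.5 -0.7] w -0.0001 t 8.9667
```

View pics/i.png

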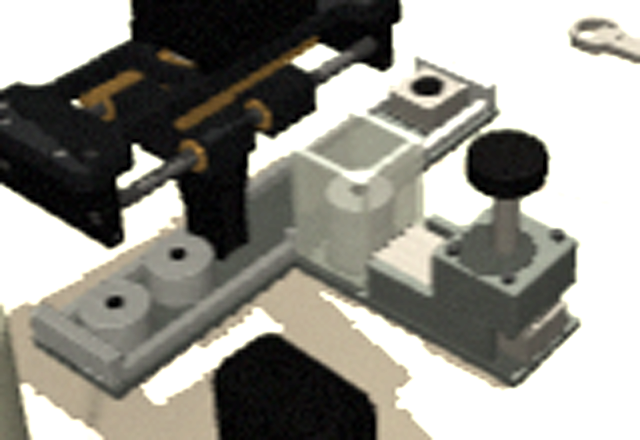

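The side view shows the two spacers nearly touching, with dots at (116,301) and (178,254) in the crop. I'll go on in 1 mm steps until the force rises against the stop.

```bash
python3 -m inch '[[255,0,0.1,0,0,0,0],[255,0,0.2,0,0,0,0],[255,0,0.3,0,0,0,0],[255,0,0.3,0,0,0,0]]'; python3 w.py; python3 - <<'E'
from h import *
from w import O,X,Y
d=grab('side')
a=d['frame'][200:310,170:330,::-1]
cv2.imwrite('pics/j.png',cv2.convertScaleAbs(cv2.resize(a,(640,440),interpolation=2),alpha=1.8))
g=cv2.cvtColor(d['frame'],cv2.COLOR_RGB2GRAY)
for cx,cy in((116,301),(178,254)):
    r=ray(d,170+cx/4,200+cy/4,.024)[:2]-O;print('before',r@X*1e3,r@Y*1e3)
roi=g[255:285,190:224]; m=(roi<60).astype('uint8'); n,l,s,c=cv2.connectedComponentsWithStats(m)
for k in range(1,n):
    if s[k,4]<30:
        u,v=c[k]+[190,255]; r=ray(d,u,v,.024)[:2]-O; print(u,v,s[k,4],r@X*1e3,r@Y*1e3)
E
```

```text
time_s: 9.35
ee_pos: [0.5973, 0.1682, 0.0838]
orientation: [-0.059, 0.705, 0.059, 0.705]
contact_force: [-0.3, 0.1, 0.1]
gripper_width: 0.0008
now feeder 48.5 47.7 tip z 0.0141 F [-0.3  0.1  0.1] w 0.0008 t 9.35
now feeder 48.5 47.7 tip z 0.0141 F [-0.3  0.1  0.1] w 0.0008 t 9.35
before 43.60131905029094 109.25176723485862
before 46.10470130129645 70.20728309907918
212.83333333333334 264.0833333333333 12 47.24963573832743 73.24022716359487
204.5 269.5 4 47.712445077409086 92.84822419538749
198.14285714285714 275.07142857142856 14 45.136250328038734 109.88442172041502
190.0 280.0 1 46.33256724833463 127.20458459303444
```

The spacer is at y=73.2 mm and the waiting one at 109.9 mm, so about 4.7 mm of gap remains.

```bash
python3 -m inch '[[255,0,0.1,0,0,0,0],[255,0,0.2,0,0,0,0],[255,0,0.3,0,0,0,0],[255,0,0.4,0,0,0,0],[255,0,0.45,0,0,0,0],[255,0,0.5,0,0,0,0],[255,0,0.55,0,0,0,0],[255,0,0.6,0,0,0,0],[255,0,0.6,0,0,0,0]]'; python3 w.py;
python3 -m inch '[[255,0,0.05,0,0,0,0],[255,0,0.1,0,0,0,0],[255,0,0.1,0,0,0,0],[255,0,0.1,0,0,0,0]]'; python3 w.py
```

```text
time_s: 10.15
ee_pos: [0.5963, 0.174, 0.0837]
orientation: [-0.059, 0.705, 0.059, 0.705]
contact_force: [0.9, 0.8, -0.1]
gripper_width: 0.0004
now feeder 48.5 53.6 tip z 0.014 F [ 0.9  0.8 -0.1] w 0.0004 t 10.15
time_s: 10.48
ee_pos: [0.5962, 0.1749, 0.0838]
orientation: [-0.059, 0.705, 0.059, 0.705]
contact_force: [-0.8, -0.6, 0.9]
gripper_width: 0.0006
now feeder 48.5 54.5 tip z 0.0141 F [-0.8 -0.6  0.9] w 0.0006 t 10.4833
```

```bash
cat > dots.py <<'E'
from h import *
from w import O,X,Y
import sys
d=grab('side')
a=d['frame'][200:310,170:330,::-1]
cv2.imwrite('pics/'+sys.argv[1] if len(sys.argv)==2 else 'pics/k.png',cv2.convertScaleAbs(cv2.resize(a,(640,440),interpolation=2),alpha=1.8))
g=cv2.cvtColor(d['frame'],cv2.COLOR_RGB2GRAY)
m=(g[255:285,190:224]<60).astype('uint8'); n,l,s,c=cv2.connectedComponentsWithStats(m)
for k in range(1,n):
    if 8<s[k,4]<30:
        u,v=c[k]+[190,255]; r=ray(d,u,v,.024)[:2]-O; print(u.round(1),v.round(1),s[k,4],r@X*1e3,r@Y*1e3)
E
sed -i 's/^if len(sys.argv)>1:/if len(sys.argv)>3:/' w.py
python3 dots.py l.png
python3 -m inch '[[255,0,0.05,0,0,0,0],[255,0,0.1,0,0,0,0],[255,0,0.1,0,0,0,0]]'; python3 dots.py m.png
```

```text
now feeder 48.5 54.5 tip z 0.0141 F [-0.8 -0.6  0.9] w 0.0006 t 10.4833
210.2 265.9 12 47.190956180015476 79.778444007433
197.5 275.5 14 45.15243555606502 111.339844501382
time_s: 10.78
ee_pos: [0.5963, 0.1753, 0.0839]
orientation: [-0.06, 0.704, 0.059, 0.705]
contact_force: [1.3, -4.6, 0.2]
gripper_width: 0.0004
now feeder 48.7 54.8 tip z 0.0142 F [ 1.3 -4.6  0.2] w 0.0004 t 10.7833
210.2 265.9 12 47.190956180015476 79.778444007433
197.5 275.5 14 45.15243555606502 111.339844501382
```

The force rose to 4.6 N along -y and the centres are about 32 mm apart. The spacers are touching and bearing on the stop. I'll back off along -y, rise and move clear.

```bash
python3 -m inch '[[255,0,-0.1,0,0,0,0],[255,0,-0.3,0,0,0,0],[255,0,-0.8,0,0,0,0],[255,0,-1.5,0,0,0,0],[255,0,-2.2,0,0,0,0],[255,0,-2.5,0,0,0,0],[255,-1,-2.5,0,0,0,0],[255,-3,-2.5,0,0,0,0],[255,-6,-2.5,0,0,0,0],[255,-9,-2.5,0,0,0,0],[255,-12,-2.5,0,0,0,0],[255,-14,-2.5,0,0,0,0]]'
python3 -m inch '[[255,0,-3,-2,0,0,0],[255,0,-6,-4,0,0,0],[255,0,-9,-6,0,0,0],[255,0,-12,-8,0,0,0],[255,0,-15,-10,0,0,0],[255,0,-18,-12,0,0,0],[255,0,-20,-13,0,0,0],[255,0,-20,-13,0,0,0],[255,0,-20,-13,0,0,0],[255,0,-20,-13,0,0,0]]'
python3 dots.py n.png; python3 - <<'E'
from h import *
b=grab('top')['frame'][185:290,150:360,::-1]
a=cv2.imread('pics/n.png')
cv2.imwrite('pics/o.png',np.vstack([np.pad(cv2.resize(a,(400,275)),((0,0),(0,230),(0,0))),cv2.convertScaleAbs(cv2.resize(b,(630,315),interpolation=2),alpha=1.6)]))
E
```

```text
time_s: 11.83
ee_pos: [0.6009, 0.1514, 0.2276]
orientation: [-0.059, 0.703, 0.059, 0.706]
contact_force: [0.5, 0.1, -0.2]
gripper_width: 0.0005
time_s: 12.67
ee_pos: [0.5055, -0.0673, 0.2243]
orientation: [-0.059, 0.704, 0.059, 0.705]
contact_force: [0.7, 0.2, 0.2]
gripper_width: 0.0004
now feeder -81.2 -169.2 tip z 0.1546 F [0.7 0.2 0.2] w 0.0004 t 12.6667
219.4 257.6 16 51.64135235937557 52.706770046409915
210.4 265.9 11 46.92875563493809 79.54045740218956
197.7 275.9 9 44.14134753631414 111.83245829290017
```

View pics/o.png

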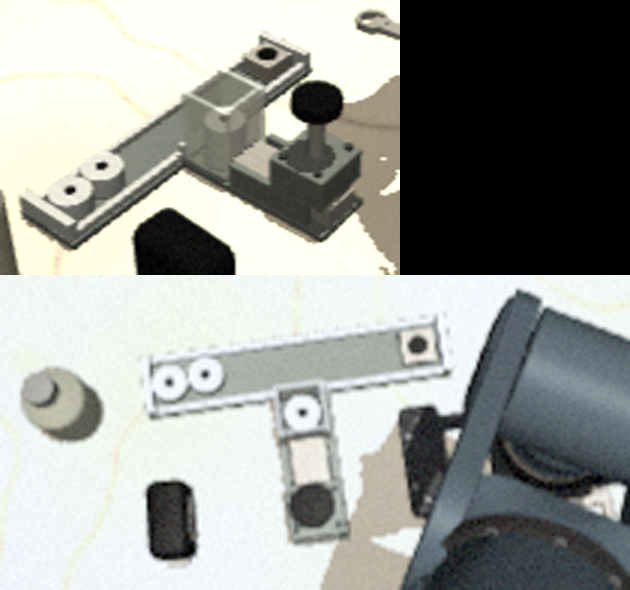

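Both views show the pushed spacer touching the waiting one: dots at (170,382) and (205,375), about 32 mm apart. The plunger is up, two spacers are in the magazine, and the nut, bottle, tape and wrench are where they were.

```bash
python3 -c "from h import *; print(env.close_job())"
```

```text
the job is handed in; nothing more can be done
None
```

The job is done and handed in at about 13 s on the robot's clock, well inside the 51 s limit.

- **Press:** I pressed the plunger once with closed fingers onto its stop (tip at 72 mm, force rose to about 19 N), then released it. It came fully up, one spacer came out to the middle of the trough, and the other two stayed in the magazine.
- **Push:** I pushed that spacer along the trough with the closed fingers until the force rose to 4.6 N, with the waiting spacer on its end stop. I then backed off, rose and moved clear.
- **Last checks:** The two spacers' centres measured about 32 mm apart, which is one diameter, in both the side and top views. They are touching to within the roughly 1 mm I can measure. The plunger is up, the nut, glue bottle, tape measure and wrench look unmoved, and the robot is touching nothing.
- **Disagreement:** The closed fingers are thinner than I assumed, so contact came about 6 mm further along than planned. A mid-push picture showed the gap still open, and I closed it in 1 mm steps. No check failed.

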